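Open the squeeze-and-turn valve cap tub

ROBOT

A 6-joint arm with a two-finger parallel gripper is mounted at the origin on the work surface. World frame = base frame: x ahead of the robot, y to its left, z up, the work surface at z = 0. Lengths are in mm, angles in rad, forces in N, time in s.
With the tool pointing down it reaches from about 225 to 725 mm from the base axis. Payload 3.1 kg.
Tool frame: the origin (TCP) lies midway between the tips of the shut fingers; the grasp point (between the pads) lies 19 mm behind it; z points along the fingers, y is the line along which they close (so a half turn about z gives the same grasp; the last joint's range is limited). The gripper opens to 85 mm and grips with 20 to 120 N. Pads are 22 mm wide; open, the fingers measure 114 mm over their backs; the gripper's body (76 mm by 85 mm) begins 54 mm behind the grasp point. The pads swing forward as they close: fully open they stand 13 mm farther back than shut.
Start: joints at [1.019, 0.048, 0.099, 1.622, 0, 1.443], TCP at [215.9, 478.544, 231.312] pointing down, gripper open.
Joint ranges: [-2.91, 2.91], [-0.99, 1.94], [-1.21, 1.42], [-2.12, 2.29], [-1.49, 1.47], [-3.14, 3.14]. Speed limits (rad/s): [2.79, 2.79, 3.14, 3.14, 3.14, 3.14].

INTERFACE

Orientations are given as a rotation vector (axis times angle).
In Python, from cell import ctrl gives the robot as it stands. The module is installed in compiled form; this text tells all that it offers.
- The arm moves only by the tool apply_moves, never from a script. Its arguments are lists of equal length, an entry for each row: "offset": the shift along the tool's x, y, z in units of 0.04 m (1.0 is 0.04 m), a list of three; "turn": the turn, a rotation vector about the tool's x, y, z in units of 8 degrees (1.0 is 8 degrees), a list of three; "jaw": the opening, from 0 (shut) to 1 (fully open). In form: {"offset": [[tx, ty, tz], ...], "turn": [[rx, ry, rz], ...], "jaw": [jaw, ...]}. A call has 1 to 8 rows; each row shifts and turns the commanded pose from where the row before left it, along the tool's axes as they then stand; what a row does not reach is not made up. A row lasts 1/10 s, in which the tool goes at most 50 mm and 8.59 degrees, less where a joint would pass 70% of its speed; a pose out of reach is approached as far as the arm can. A call with a number of a shift or a turn outside -1 to 1 is refused whole. A call with a gripper value outside its range is refused whole. The fingers move at their own pace and stop on an object; "grip_force" is the grip in N (left out, the last holds). Time passes only in rows, so rows that do not move let the fingers close. It gives the time, the measured TCP pose, the force, the opening and the grip force at its end, in the units of the state.
- ctrl.observe(): the state, without advancing time (a new reading comes with each control period).
- ctrl.get_image(name): name is "scene" or "top" or "wrist"; returns a dict with "img" (400x640x3 uint8, red, green, blue), "z_map" (400x640 float32, mm along the optical axis (not along the pixel's ray), 0 where there is no reading), "fx", "fy", "cx", "cy" (pixels), "k1" (the pictures are not rectified: a ray, as slopes to the right and down, at radius r is drawn at 1 + k1 r^2 times it, then the intrinsics apply), "world_to_cam" (4x4, takes a point from world to camera coordinates). Camera axes: x right, y down, z forward; pixel columns grow to the right and rows downward; lengths in mm; the calibration is good to about 2 mm. A picture is of the moment at which its call begins.
- ctrl.sign_off(): hands the job in; it is judged then, once.
The state is a dict: "clock": time; "joint_positions": joint angles; "joint_velocities": joint speeds; "effort": joint torques, N m; "tcp_pos": TCP position; "tool_rot": TCP orientation; "wrist_force": force on the tool from outside, world axes, zero at the start; "moment": the same for the moment, N m; "grip_width": finger opening in mm; "grasp_force": force on a finger pad.
Only numpy, scipy, OpenCV 4.12 (cv2) and the standard library are available. Lean on these libraries where they do the work, as an engineer would, in place of code of your own. Each camera call takes 0.05 s, during which the arm holds its last target. There are 200 camera calls.

TASK

Open the white tub of valve caps: squeeze the two side tabs of its grey safety cap inwards, and with them squeezed turn the cap counter-clockwise (seen from above) until you feel it come up against its soft end stop, ease it back a touch and lift it off. How far it has to turn differs each time, so go by feel and force neither the turn nor the lift. Set the cap down gently, right way up, inside the steel tray (do not drop it), let go, and leave the gauge, ratchet, socket and crayon where they lie.

Things in the scene. Friction and masses are not known exactly. Their poses are not given: they have to be found in the camera images.
- cap: Grey round safety cap on the tub's neck, 48 mm across, 34 mm high, 85 g. Origin: centre of its underside (rim); z up through the flat top. Flat ribbed tabs stand out on its own +x and -x sides: 18 mm wide (along y), 8 to 34 mm above the origin, with 10 mm wide feet down to the rim; 62 mm across the tabs at rest, 50 mm squeezed fully in. 1.5 mm sideways and 3 mm vertical play on the neck.
- cap_top (a point): Centre of the flat top, 34 mm above the rim. Two lugs inside hold it down until it is turned counter-clockwise 26 to 78 degrees from the start (it varies) against the end stop. It lifts freely from 3 degrees before first touching the stop to 6 degrees past it. It drags if lifted under torque: ease back until that is about gone, no farther, first. Lifting 30 mm brings it clear of the neck.
- tab_a_face (a point): Middle of the outer face of the cap's +x tab, 23 mm above the rim, 31 mm from the axis at rest. Keep fingertips at least 9 mm above the rim: the lock posts are below that. At rest each tab's foot meets a lock post after a few degrees of counter-clockwise turn; squeezed in, the feet pass inside the posts.
- tab_a (a joint): How far the cap's +x tab is pushed in: 0 at rest, 0.006 m fully in. Spring: 2.4 N at rest, 9.6 N fully in.
- tab_b (a joint): The same for the cap's -x tab.
- tub: White plastic tub, 90 mm across, shoulder 80 mm above the counter, in a ring cradle (base 124 mm across, 4 mm thick) bolted to the counter. Origin: centre of its underside, on the counter. x lies along the cap's tabs at the start (to 2 degrees). Two lock posts on the shoulder, 8 mm high, 27.5 to 34.5 mm from the axis. The tub's yaw does not tell where the end stop is.
- mouth (a point): Centre of the top of the tub's neck (30 mm across, 30 mm high), 110 mm above the counter; the seated cap's rim is 28 mm lower. The end stop inside is a spring: from first touch the torque rises by 0.08 N m per degree (4.5 N m/rad), well above the turning friction; 0.2 to 0.4 N m is a clear sign. Over 60 N in all between cap and neck (about 0.5 N m at the stop) breaks it.
- tray: Steel tray fixed to the counter, 130 x 130 mm outside, walls 4 mm thick and 18 mm high, floor about 4 mm above the counter. Origin: centre of its underside.
- gauge: Grey plastic digital pressure gauge with a brass nozzle, 55 x 105 x 24 mm, loose, lying on the counter. Leave it.
- ratchet: Worn steel ratchet handle, 205 mm long along its y, up to 30 mm high, loose. Leave it.
- socket: Chrome socket, 26 mm across, 30 mm high, standing, loose. Leave it.
- crayon: Yellow wax tire crayon, 105 mm long along its x, 13 mm thick, loose. Leave it.
Not all that is in view belongs to the job. What is shaped like the cap but green or orange is not meant.

How it is judged (in metres and radians):
On the way, in this order (a step that is already met when the one before it is completed fails the run):
1. both tabs are squeezed in while the cap sits on the neck (value of joint each of tab_a, tab_b above 0.003 m and horizontal distance between cap and tub below 0.006 m and z of cap in the frame of tub below 0.09 m), for 0.2 s.
2. the cap, still on the neck, has been turned by more than 0.3 rad (angle between the x axis of cap and the x axis of tub, either way round above 0.3 rad and horizontal distance between cap and tub below 0.006 m and z of cap in the frame of tub below 0.09 m), for 0.1 s.
3. the cap is lifted clear of the neck (z of cap in the frame of mouth above 0.002 m), for 0.1 s.
At the end, for the whole second after the job is handed in: The cap stands right way up (within 0.1 rad) and at rest on the floor of the tray (its axis within 45 mm of the tray's middle along each side, rim less than 9 mm above the counter), with both tabs sprung back out (x of cap in the frame of tray between -0.045 and 0.045 m and y of cap in the frame of tray between -0.045 and 0.045 m and z of cap in the frame of tray below 0.009 m and angle between cap's own z axis and vertical below 0.1 rad and linear speed of cap below 0.02 m/s and value of joint each of tab_a, tab_b below 0.002 m); the robot touches nothing.
It fails at once if the cap is forced on the neck: more than 60 N between cap and tub (contact force between cap and tub above 60 N).
It fails at once if the cap is pressed into the tray with more than 40 N (contact force between cap and tray above 40 N).
It fails at once if the cap is dropped: let go away from the tub, more than 15 mm above the tray floor (contact force between cap and the fingers below 0.05 N and height (world z) of cap above 0.019 m and horizontal distance between cap and tub above 0.03 m).
It fails at once if the gauge, ratchet, socket or crayon is moved by more than 15 mm (distance of any of gauge, ratchet, socket, crayon from where it was at the start of the episode above 0.015 m).
It also fails if it takes over 72 s, if anything falls off the work surface, if the arm or the gripper's body presses on something with over 40 N, if the wrist force passes 120 N, or if a joint passes its speed limit or range.

## Working session

There is one attempt and no reset: what is moved stays moved. The work goes in short steps, Python scripts to look and compute and a tool call to move; the robot and the scene stay as the last step left them, time stands still between calls to the robot, and variables do not carry over. Pictures are saved under pics/ and viewed, at most 10 in all, crops included, and the job is handed in when it is done.

Besides the shell and the picture viewer there is one more tool, called after "Request:" as name(argument=value, ...) on one line, values as JSON. apply_moves: Moves the arm, as the interface text tells. Shifts and turns lie within -1 to 1; 1 stands for 0.04 m of shift or 8 degrees of turn. Its arguments: {"type":"object","properties":{"offset":{"type":"array","items":{"type":"array","items":{"type":"number","minimum":-1,"maximum":1}}},"turn":{"type":"array","items":{"type":"array","items":{"type":"number","minimum":-1,"maximum":1}}},"jaw":{"type":"array","items":{"type":"number"}},"grip_force":{"type":"number"}},"required":["offset","turn","jaw"]}

```bash
mkdir -p pics
cat > h.py <<'E'
import numpy as np, cv2
from cell import ctrl
from scipy.spatial.transform import Rotation as R
def pts(im):
    z=im['z_map'];h,w=z.shape
    K=np.array([[im['fx'],0,im['cx']],[0,im['fy'],im['cy']],[0,0,1.]])
    uv=np.stack(np.meshgrid(np.arange(w),np.arange(h)),-1).reshape(-1,1,2).astype(float)
    n=cv2.undistortPoints(uv,K,np.array([im['k1'],0,0,0.])).reshape(h,w,2)
    c=np.dstack([n*z[...,None],z]); T=np.linalg.inv(np.array(im['world_to_cam']))
    P=c@T[:3,:3].T+T[:3,3]; P[z==0]=np.nan
    return P
E
python3 - <<'E'
from h import *
s=ctrl.observe();print({k:np.round(v,3) for k,v in s.items()})
for n in ("top","scene"):
    im=ctrl.get_image(n);cv2.imwrite(f"pics/{n}0.png",im['img'][...,::-1]);np.save(f"{n}0.npy",pts(im))
    np.save(f"{n}0i.npy",im['img'])
    print(n,im['fx'],im['k1'],np.linalg.inv(im['world_to_cam'])[:3,3])
E
```

```text
{'clock': np.float64(0.0), 'joint_positions': array([1.019, 0.049, 0.098, 1.622, 0.   , 1.443]), 'joint_velocities': array([ 0.   ,  0.   ,  0.001, -0.002, -0.001, -0.   ]), 'effort': array([-0.0000e+00, -3.3878e+01,  3.2002e+01,  2.0000e-02, -0.0000e+00,
       -0.0000e+00]), 'tcp_pos': array([215.599, 478.033, 230.112]), 'tool_rot': array([-6.610e-01, -3.071e+00,  3.000e-03]), 'wrist_force': array([-0.368,  0.239, -0.144]), 'moment': array([ 0.024, -0.003,  0.02 ]), 'grasp_force': np.float64(0.0), 'grip_width': np.float64(85.697)}
top 419.61125335507904 0.03086999303930221 [454.80190978  29.59732043 854.33674974]
scene 404.7921396222083 -0.07342545274882273 [1155.29112765  375.77789266  609.30236471]
```

View pics/top0.png

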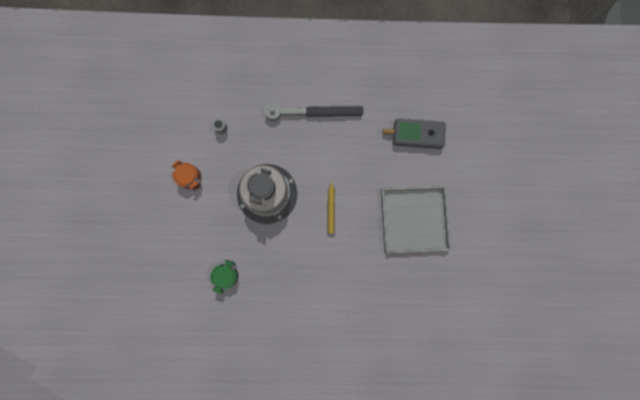

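View pics/scene0.png

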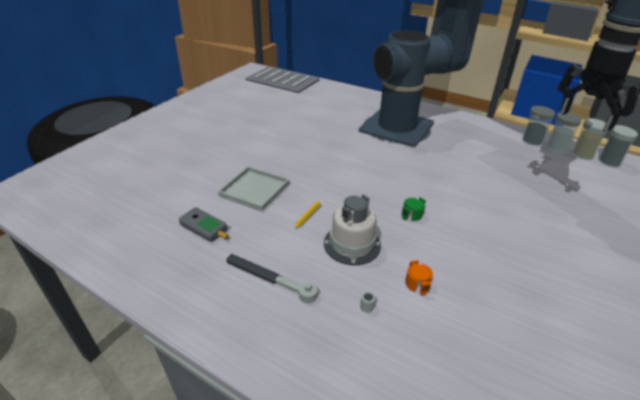

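The top view shows the tub and cap at about (262,186) with tabs near (266,172) and (257,200), and the tray at (415,221). The crayon is at (332,210), ratchet (315,112), gauge (420,133) and socket (220,127). Next I measure the cap's axis, its tab direction and the tray.

Run:
```python
from h import *
I=np.load('top0i.npy');P=np.load('top0.npy');hsv=cv2.cvtColor(I,cv2.COLOR_RGB2HSV)
v=hsv[...,2]
box=np.zeros(v.shape,bool);box[150:230,230:305]=1
z=P[...,2]
top=box&(z>108)&(z<125); print('captop n',top.sum(),np.nanmedian(P[top],0),np.nanmin(P[top],0),np.nanmax(P[top],0))
c=np.argwhere(top)[:,::-1].astype(np.float32);print('captop px minrect',cv2.minAreaRect(c))
sh=box&(z>74)&(z<86);print('shoulder',sh.sum(),cv2.minEnclosingCircle(P[sh][:,:2].astype(np.float32)))
q=P[top][:,:2];rr=cv2.minAreaRect(q.astype(np.float32));print('world rect',rr, cv2.minEnclosingCircle(q.astype(np.float32)))
d=q-np.array(rr[0]);r=np.hypot(*d.T);f=r>26;a=np.degrees(np.arctan2(d[f,1],d[f,0]));print('far ang',np.round(np.sort(a)),)
# tray
b=np.zeros(v.shape,bool);b[175:265,370:460]=1
m=b&(z>10)&(z<30);print('tray wall',m.sum(),cv2.minAreaRect(P[m][:,:2].astype(np.float32)))
fl=np.zeros_like(b);fl[205:240,400:432]=1;print('floor z',np.nanmedian(z[fl]),'counter',np.nanmedian(z[300:330,300:400]))
for n,bb in dict(socket=(112,140,208,232),crayon=(180,240,322,342),orange=(158,195,165,207),green=(255,300,205,245)).items():
    k=np.zeros_like(b);k[bb[0]:bb[1],bb[2]:bb[3]]=1;k&=z>7;print(n,np.nanmin(P[k],0).round(),np.nanmax(P[k],0).round())
cr=cv2.resize(I[145:235,225:310],None,fx=7,fy=6.5,interpolation=cv2.INTER_CUBIC)
cv2.imwrite('pics/cap_top.png',cr[...,::-1])
print(v[150:215:1,262])
```

```text
captop n 631 [563.67025343 124.97580252 115.6714985 ] [532.85061631 100.75305314 108.49413889] [595.73837146 149.84047353 120.58666842]
captop px minrect ((260.0412902832031, 185.63763427734375), (33.236572265625, 27.48961639404297), 73.3007583618164)
shoulder 1033 ((564.2802734375, 125.25968170166016), 44.76615524291992)
world rect ((564.3037109375, 124.90982055664062), (59.21390914916992, 48.27694320678711), 18.576210021972656) ((564.375, 125.02860260009766), 31.778772354125977)
far ang [-180. -179.  -32.  -32.  -31.  -30.  -28.  -28.  -28.  -25.  -25.  -24.
  -23.  -22.  -20.  -20.  -19.  -16.  -16.  -16.  -15.  -13.  -12.  -11.
   -9.   -9.   -8.   -6.   -5.   -4.   -4.   -1.   -1.   -1.    3.    4.
  146.  148.  149.  150.  151.  152.  153.  154.  155.  156.  157.  158.
  160.  160.  161.  163.  165.  165.  166.  168.  168.  170.  171.  172.
  175.  175.  175.  179.  179.  179.]
tray wall 627 ((517.19140625, -176.03765869140625), (129.8992156982422, 132.02438354492188), 3.7645368576049805)
floor z 4.052209408673775 counter 0.3395604686286333
socket [687. 211.   8.] [713. 234.  34.]
crayon [486. -13.   7.] [588.   1.  17.]
orange [567. 257.   7.] [624. 311.  39.]
green [368. 176.   7.] [430. 225.  39.]
[137 136 134 131 132 132 135 134 134 134 135 134 134 121 103 103 124 127
 109  86  76  74  78  87  88  92  91  92  93  93  87  91  91  89  89  89
  87  90  90  92  89  92  92  93  89  85  81  86  90  99 102 101  97  95
  97 102 100 103 106 105  97  83  80  81  89]
```

View pics/cap_top.png

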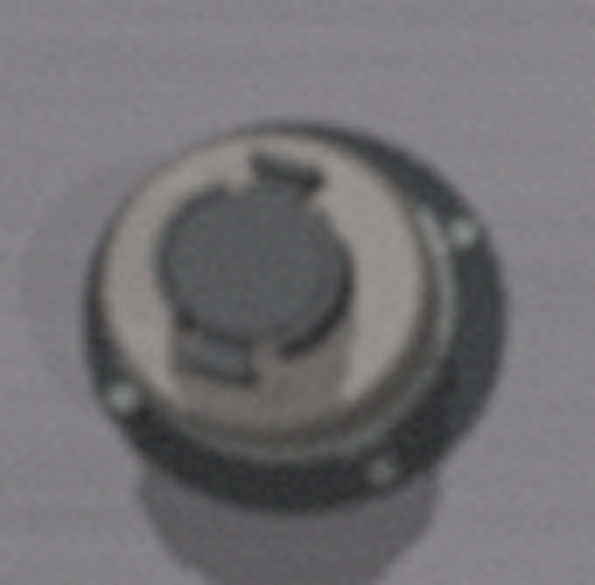

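The close-up shows the cap top with its tabs at about (288,172) and (213,360) in the crop. That puts the tab line near -17° from world x. I'll move above the cap, then refine with the wrist camera.

Request:
apply_moves(offset=[[-0.89,-0.34,0],[-0.89,-0.34,0],[-0.89,-0.34,0],[-0.89,-0.34,0],[-0.89,-0.34,0],[-0.89,-0.34,0],[-0.89,-0.34,0],[-0.89,-0.34,0]], turn=[[0,0,0],[0,0,0],[0,0,0],[0,0,0],[0,0,0],[0,0,0],[0,0,0],[0,0,0]], jaw=[1,1,1,1,1,1,1,1], grip_force=25)

```text
clock: 0.9
tcp_pos: [431.4, 260.9, 230.7]
tool_rot: [-0.661, -3.07, 0.001]
wrist_force: [-0.6, 1.6, 0.2]
grip_width: 85.3
grasp_force: 0.0
```

Request:
apply_moves(offset=[[-0.89,-0.34,0],[-0.89,-0.34,0],[-0.89,-0.34,0],[-0.89,-0.34,0],[-0.89,-0.34,0],[0,0,0],[0,0,0],[0,0,0]], turn=[[0,0,0],[0,0,0],[0,0,0],[0,0,0],[0,0,0],[0,0,1],[0,0,1],[0,0,1]], jaw=[1,1,1,1,1,1,1,1])

```text
clock: 1.7
tcp_pos: [565.0, 126.4, 230.3]
tool_rot: [-1.294, -2.861, 0.001]
wrist_force: [0.6, 0.3, 0.7]
grip_width: 85.6
grasp_force: 0.0
```

Request:
apply_moves(offset=[[0,0,0],[0,0,0],[0,0,0],[0,0,0],[0,0,0],[0,0,0],[0,0,0],[0,0,0]], turn=[[0,0,1],[0,0,1],[0,0,1],[0,0,1],[0,0,1],[0,0,1],[0,0,1],[0,0,0]], jaw=[1,1,1,1,1,1,1,1])

```text
clock: 2.5
tcp_pos: [564.7, 127.0, 230.5]
tool_rot: [-2.48, -1.928, 0.002]
wrist_force: [0.2, -0.2, -0.5]
grip_width: 85.2
grasp_force: 0.0
```

```bash
cat >> h.py <<'E'
def st():
    s=ctrl.observe();M=R.from_rotvec(s['tool_rot']).as_matrix()
    print('t',round(float(s['clock']),2),'tcp',np.round(s['tcp_pos'],1),'yaw(y)',round(np.degrees(np.arctan2(M[1,1],M[0,1])),2),'zax',M[:,2].round(3),'F',np.round(s['wrist_force'],2),'M',np.round(s['moment'],3),'w',round(float(s['grip_width']),1),'g',round(float(s['grasp_force']),1),'j6',round(float(s['joint_positions'][5]),3))
    return s,M
def tool(dp,M): return (np.asarray(dp)@M).round(2)
E
python3 - <<'E'
from h import *
s,M=st()
im=ctrl.get_image("wrist");P=pts(im);z=P[...,2];cv2.imwrite("pics/w1.png",im['img'][...,::-1])
c0=np.array([564.3,125])
d=np.dstack([P[...,0]-c0[0],P[...,1]-c0[1]]);r=np.hypot(d[...,0],d[...,1])
top=(z>110)&(z<122)&(r<36);q=P[top][:,:2]
core=q[np.hypot(*(q-c0).T)<24]
print('n',len(q),'z',np.median(z[top]),'circ',cv2.minEnclosingCircle(q.astype(np.float32)))
c=np.array(cv2.minEnclosingCircle(q.astype(np.float32))[0])
e=q-c;rr=np.hypot(*e.T);f=e[rr>26.5];a=np.degrees(np.arctan2(f[:,1],f[:,0]))
g=np.abs(a)<90;A,B=f[g].mean(0),f[~g].mean(0);print('tabs',A,B,len(f),'dir',np.degrees(np.arctan2(*(A-B)[::-1])),'mid',c+(A+B)/2, a[g].min(),a[g].max(),np.sort(a[~g]%360)[[0,-1]])
E
```

```text
t 2.5 tcp [564.7 127.  230.5] yaw(y) -14.27 zax [-0.001 -0.    -1.   ] F [ 0.16 -0.23 -0.49] M [-0.031 -0.05   0.04 ] w 85.2 g 0.0 j6 1.925
n 3317 z 116.1318572233024 circ ((565.2589111328125, 122.72758483886719), 32.193992614746094)
tabs [27.77025526 -7.13128203] [-27.35564317   8.52692289] 330 dir -15.856902559680098 mid [565.46621718 123.42540527] -33.92044182414177 2.824491866056163 [145.36374006 182.32364937]
```

View pics/w1.png

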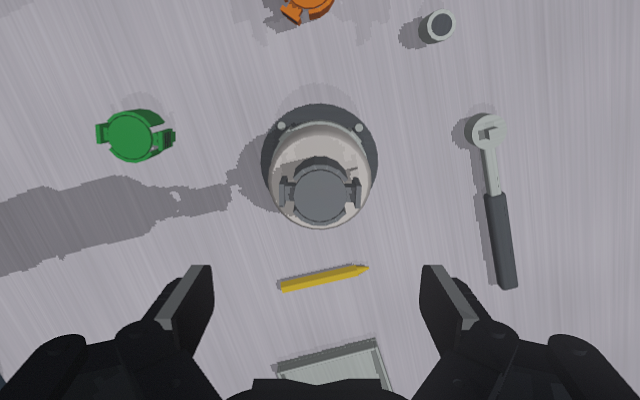

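The wrist view shows the cap at (320,195) with its tabs left and right, lined up with the closing line. The cap is at about (565,124) with the tab line at -15.9°. I'll centre over it and descend.

Request:
apply_moves(offset=[[-0.07,0.03,0],[0,0,0.8],[0,0,0.8],[0,0,0.8],[0,0,0.5],[0,0,0.3],[0,0,0.31],[0,0,0]], turn=[[0,0,0.2],[0,0,0],[0,0,0],[0,0,0],[0,0,0],[0,0,0],[0,0,0],[0,0,0]], jaw=[1,1,1,1,1,1,1,1], grip_force=25)

```text
clock: 3.35
tcp_pos: [564.6, 123.8, 89.4]
tool_rot: [-2.506, -1.893, 0.003]
wrist_force: [-1.0, -0.4, 0.1]
grip_width: 85.4
grasp_force: 0.0
```

```bash
python3 -c "
from h import *
st()"
```

```text
t 3.35 tcp [564.6 123.8  89.4] yaw(y) -15.87 zax [-0.003 -0.    -1.   ] F [-0.97 -0.4   0.15] M [-0.026  0.032  0.043] w 85.4 g 0.0 j6 1.948
```

Request:
apply_moves(offset=[[0,0,0],[0,0,0],[0,0,0],[0,0,0],[0,0,0],[0,0,0],[0,0,0],[0,0,0]], turn=[[0,0,0],[0,0,0],[0,0,0],[0,0,0],[0,0,0],[0,0,0],[0,0,0],[0,0,0]], jaw=[0.8,0.75,0.7,0.66,0.62,0.58,0.55,0.5], grip_force=25)

```text
clock: 4.15
tcp_pos: [566.7, 124.2, 94.4]
tool_rot: [2.505, 1.892, 0.005]
wrist_force: [-2.7, -0.9, 10.3]
grip_width: 48.8
grasp_force: 25.6
```

```bash
python3 -c "
from h import *
st()
im=ctrl.get_image('wrist');cv2.imwrite('pics/w2.png',im['img'][...,::-1])"
```

```text
t 4.15 tcp [566.7 124.2  94.4] yaw(y) -15.87 zax [ 0.004  0.    -1.   ] F [-2.74 -0.89 10.27] M [-0.122  0.699  0.056] w 48.8 g 25.6 j6 1.948
```

View pics/w2.png

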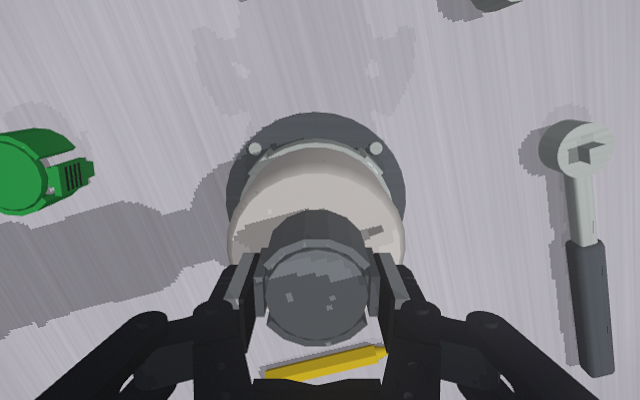

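The grip is well centred and the tabs are squeezed (width 48.8 mm). Closing left about 10 N of down-press, so I relieve that first.

Request:
apply_moves(offset=[[0,0,-0.05],[0,0,-0.05],[0,0,0],[0,0,0]], turn=[[0,0,0],[0,0,0],[0,0,0],[0,0,0]], jaw=[0.5,0.5,0.5,0.5])

```text
clock: 4.6
tcp_pos: [565.5, 124.1, 94.7]
tool_rot: [-2.507, -1.893, 0.0]
wrist_force: [-0.6, 0.2, 0.9]
grip_width: 48.8
grasp_force: 26.4
```

```bash
python3 -c "
from h import *
st()"
```

```text
t 4.6 tcp [565.5 124.1  94.7] yaw(y) -15.88 zax [-0.  0. -1.] F [-0.57  0.16  0.92] M [0.019 0.07  0.012] w 48.8 g 26.4 j6 1.948
```

Request:
apply_moves(offset=[[0,0,0],[0,0,0],[0,0,0],[0,0,0],[0,0,0],[0,0,0]], turn=[[0,0,-0.4],[0,0,-0.4],[0,0,-0.4],[0,0,-0.4],[0,0,-0.4],[0,0,0]], jaw=[0.5,0.5,0.5,0.5,0.5,0.5])

```text
clock: 5.2
tcp_pos: [565.6, 123.8, 94.7]
tool_rot: [2.219, 2.223, -0.0]
wrist_force: [-0.4, -0.4, -0.0]
grip_width: 48.5
grasp_force: 26.3
```

```bash
python3 -c "
from h import *
st()"
```

```text
t 5.2 tcp [565.6 123.8  94.7] yaw(y) 0.1 zax [-0. -0. -1.] F [-0.44 -0.4  -0.05] M [-0.084 -0.122  0.028] w 48.5 g 26.3 j6 1.669
```

Request:
apply_moves(offset=[[0,0,0],[0,0,0],[0,0,0],[0,0,0],[0,0,0],[0,0,0]], turn=[[0,0,-0.25],[0,0,-0.25],[0,0,-0.25],[0,0,-0.25],[0,0,-0.25],[0,0,0]], jaw=[0.5,0.5,0.5,0.5,0.5,0.5])

```text
clock: 5.8
tcp_pos: [565.5, 124.0, 94.7]
tool_rot: [-2.018, -2.407, 0.0]
wrist_force: [0.3, -0.6, -0.2]
grip_width: 48.7
grasp_force: 26.2
```

```bash
python3 -c "
from h import *
st()"
```

```text
t 5.8 tcp [565.5 124.   94.7] yaw(y) 10.05 zax [-0. -0. -1.] F [ 0.35 -0.58 -0.17] M [-0.119 -0.116  0.026] w 48.7 g 26.2 j6 1.496
```

Request:
apply_moves(offset=[[0,0,0],[0,0,0],[0,0,0]], turn=[[0,0,-0.25],[0,0,-0.25],[0,0,0]], jaw=[0.5,0.5,0.5])

```text
clock: 6.1
tcp_pos: [565.4, 124.0, 94.7]
tool_rot: [-1.933, -2.476, 0.0]
wrist_force: [-0.1, 0.2, -1.2]
grip_width: 48.9
grasp_force: 26.2
```

```bash
python3 -c "
from h import *
st()"
```

```text
t 6.1 tcp [565.4 124.   94.7] yaw(y) 14.03 zax [-0. -0. -1.] F [-0.1   0.16 -1.15] M [-0.04  -0.084 -0.041] w 48.9 g 26.2 j6 1.426
```

Request:
apply_moves(offset=[[0,0,0],[0,0,0],[0,0,0]], turn=[[0,0,-0.25],[0,0,-0.25],[0,0,0]], jaw=[0.5,0.5,0.5])

```text
clock: 6.4
tcp_pos: [565.4, 124.1, 94.7]
tool_rot: [-1.846, -2.542, 0.0]
wrist_force: [0.4, 0.4, -0.8]
grip_width: 48.9
grasp_force: 26.1
```

```bash
python3 -c "
from h import *
st()"
```

```text
t 6.4 tcp [565.4 124.1  94.7] yaw(y) 18.03 zax [-0.  0. -1.] F [ 0.41  0.38 -0.83] M [-0.059 -0.02   0.017] w 48.9 g 26.1 j6 1.356
```

Request:
apply_moves(offset=[[0,0,0],[0,0,0],[0,0,0]], turn=[[0,0,-0.25],[0,0,-0.25],[0,0,0]], jaw=[0.5,0.5,0.5])

```text
clock: 6.7
tcp_pos: [565.4, 124.1, 94.7]
tool_rot: [-1.756, -2.604, 0.0]
wrist_force: [-0.2, -0.8, -0.5]
grip_width: 49.0
grasp_force: 26.1
```

```bash
python3 -c "
from h import *
st()"
```

```text
t 6.7 tcp [565.4 124.1  94.7] yaw(y) 22.02 zax [-0.  0. -1.] F [-0.23 -0.84 -0.54] M [-0.049 -0.04  -0.034] w 49.0 g 26.1 j6 1.287
```

Request:
apply_moves(offset=[[0,0,0],[0,0,0],[0,0,0]], turn=[[0,0,-0.25],[0,0,-0.25],[0,0,0]], jaw=[0.5,0.5,0.5])

```text
clock: 7.0
tcp_pos: [566.0, 124.5, 94.8]
tool_rot: [1.664, 2.664, 0.002]
wrist_force: [2.7, 2.0, -1.4]
grip_width: 48.4
grasp_force: 26.0
```

```bash
python3 -c "
from h import *
st()"
```

```text
t 7.0 tcp [566.  124.5  94.8] yaw(y) 26.02 zax [ 0.001  0.001 -1.   ] F [ 2.74  1.96 -1.38] M [ 0.178 -0.445 -0.064] w 48.4 g 26.0 j6 1.217
```

Request:
apply_moves(offset=[[0,0,0],[0,0,0],[0,0,0]], turn=[[0,0,-0.12],[0,0,-0.13],[0,0,0]], jaw=[0.5,0.5,0.5])

```text
clock: 7.3
tcp_pos: [566.1, 124.6, 94.9]
tool_rot: [1.615, 2.694, 0.003]
wrist_force: [2.9, 2.8, -2.7]
grip_width: 48.5
grasp_force: 26.2
```

```bash
python3 -c "
from h import *
st()"
```

```text
t 7.3 tcp [566.1 124.6  94.9] yaw(y) 28.12 zax [ 0.001  0.001 -1.   ] F [ 2.94  2.83 -2.69] M [ 0.537 -0.811 -0.064] w 48.5 g 26.2 j6 1.18
```

Request:
apply_moves(offset=[[0,0,0],[0,0,0],[0,0,0]], turn=[[0,0,-0.12],[0,0,-0.13],[0,0,0]], jaw=[0.5,0.5,0.5])

```text
clock: 7.6
tcp_pos: [566.4, 124.8, 95.0]
tool_rot: [1.567, 2.722, 0.004]
wrist_force: [5.0, 2.9, -3.3]
grip_width: 48.4
grasp_force: 26.4
```

```bash
python3 -c "
from h import *
st()"
```

```text
t 7.6 tcp [566.4 124.8  95. ] yaw(y) 30.16 zax [ 0.002  0.002 -1.   ] F [ 4.95  2.87 -3.33] M [ 0.795 -1.08  -0.139] w 48.4 g 26.4 j6 1.145
```

Request:
apply_moves(offset=[[0,0,0],[0,0,0],[0,0,0]], turn=[[0,0,-0.1],[0,0,-0.1],[0,0,0]], jaw=[0.5,0.5,0.5])

```text
clock: 7.9
tcp_pos: [566.6, 125.0, 95.0]
tool_rot: [1.529, 2.744, 0.005]
wrist_force: [4.7, 4.0, -3.8]
grip_width: 48.9
grasp_force: 26.6
```

```bash
python3 -c "
from h import *
for i in range(2):
    st()
im=ctrl.get_image('wrist');cv2.imwrite('pics/w3.png',im['img'][150:400,160:480,::-1].repeat(2,0).repeat(2,1))
st()"
```

```text
t 7.9 tcp [566.6 125.   95. ] yaw(y) 31.75 zax [ 0.002  0.002 -1.   ] F [ 4.68  4.04 -3.82] M [ 0.858 -1.092 -0.132] w 48.9 g 26.6 j6 1.117
t 7.9 tcp [566.6 125.   95. ] yaw(y) 31.75 zax [ 0.002  0.002 -1.   ] F [ 4.68  4.04 -3.82] M [ 0.858 -1.092 -0.132] w 48.9 g 26.6 j6 1.117
t 7.95 tcp [566.6 125.   95. ] yaw(y) 31.75 zax [ 0.002  0.002 -1.   ] F [ 4.97  4.03 -4.28] M [ 0.887 -1.191 -0.156] w 48.4 g 26.6 j6 1.117
```

View pics/w3.png

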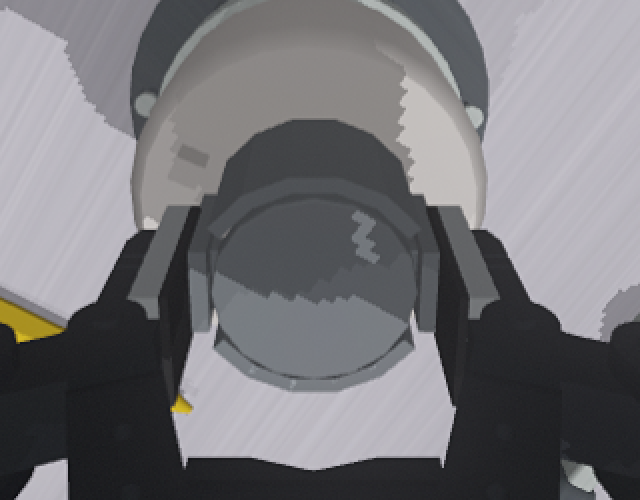

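The cap sits square and centred between the pads at about (313,285) in the crop. Torque is building at the same time as a side load, so I follow the side load to isolate the torque.

Request:
apply_moves(offset=[[0,0.02,0.02],[0,0.02,0.02],[0,0,0]], turn=[[0,0,0],[0,0,0],[0,0,0]], jaw=[0.5,0.5,0.5])

```text
clock: 8.25
tcp_pos: [566.8, 125.1, 94.6]
tool_rot: [1.529, 2.744, 0.001]
wrist_force: [-0.3, 2.2, 3.8]
grip_width: 48.3
grasp_force: 29.5
```

```bash
python3 -c "
from h import *
st()"
```

```text
t 8.25 tcp [566.8 125.1  94.6] yaw(y) 31.73 zax [ 0.  0. -1.] F [-0.34  2.21  3.83] M [ 0.535  0.074 -0.092] w 48.3 g 29.5 j6 1.119
```

Request:
apply_moves(offset=[[0,0,-0.03],[0,0,0],[0,0,0]], turn=[[0,0,-0.12],[0,0,-0.13],[0,0,0]], jaw=[0.5,0.5,0.5])

```text
clock: 8.55
tcp_pos: [566.7, 125.3, 94.6]
tool_rot: [-1.481, -2.77, -0.001]
wrist_force: [0.4, 3.5, 2.3]
grip_width: 48.8
grasp_force: 30.2
```

```bash
python3 -c "
from h import *
st()
for i in range(3): ctrl.get_image('wrist');st()"
```

```text
t 8.55 tcp [566.7 125.3  94.6] yaw(y) 33.75 zax [-0.     0.001 -1.   ] F [0.4  3.46 2.28] M [ 0.849 -0.098 -0.287] w 48.8 g 30.2 j6 1.083
t 8.6 tcp [566.7 125.3  94.6] yaw(y) 33.73 zax [-0.     0.001 -1.   ] F [0.26 3.26 2.61] M [ 0.952 -0.108 -0.278] w 48.9 g 30.2 j6 1.084
t 8.65 tcp [566.7 125.3  94.6] yaw(y) 33.73 zax [-0.     0.001 -1.   ] F [0.4  4.39 1.74] M [ 0.888 -0.098 -0.221] w 48.7 g 30.2 j6 1.084
t 8.7 tcp [566.7 125.3  94.7] yaw(y) 33.73 zax [-0.     0.001 -1.   ] F [0.24 4.61 3.34] M [ 0.951 -0.042 -0.264] w 48.9 g 30.3 j6 1.084
```

Torque rose 0.16 N·m over 2°, which matches the stop's 0.08 N·m per degree, and now reads about 0.26 N·m. Now I ease back.

Request:
apply_moves(offset=[[0,0,0],[0,0,0],[0,0,0],[0,0,0]], turn=[[0,0,0.12],[0,0,0.12],[0,0,0.11],[0,0,0]], jaw=[0.5,0.5,0.5,0.5])

```text
clock: 9.1
tcp_pos: [566.9, 124.8, 94.6]
tool_rot: [1.549, 2.733, -0.0]
wrist_force: [-0.1, 3.7, 3.3]
grip_width: 48.6
grasp_force: 29.2
```

```bash
python3 -c "
from h import *
st()
for i in range(3): ctrl.get_image('wrist');st()"
```

```text
t 9.1 tcp [566.9 124.8  94.6] yaw(y) 30.9 zax [ 0. -0. -1.] F [-0.14  3.68  3.33] M [ 0.77  -0.054 -0.058] w 48.6 g 29.2 j6 1.133
t 9.15 tcp [566.9 124.8  94.6] yaw(y) 30.91 zax [ 0. -0. -1.] F [-0.72  3.92  4.07] M [ 0.801  0.047 -0.085] w 48.5 g 29.3 j6 1.133
t 9.2 tcp [566.9 124.8  94.6] yaw(y) 30.92 zax [ 0. -0. -1.] F [0.12 3.15 3.78] M [ 0.74   0.02  -0.087] w 48.3 g 29.3 j6 1.133
t 9.25 tcp [566.9 124.8  94.6] yaw(y) 30.92 zax [ 0. -0. -1.] F [0.05 3.22 3.4 ] M [ 0.75   0.033 -0.054] w 48.4 g 29.3 j6 1.133
```

Request:
apply_moves(offset=[[0.02,0.01,-0.04],[0,0,0],[0,0,0]], turn=[[0,0,0.06],[0,0,0],[0,0,0]], jaw=[0.5,0.5,0.5])

```text
clock: 9.55
tcp_pos: [566.7, 125.1, 95.0]
tool_rot: [-1.561, -2.726, 0.003]
wrist_force: [1.8, 0.8, -4.0]
grip_width: 48.4
grasp_force: 27.2
```

```bash
python3 -c "
from h import *
st()
for i in range(3): ctrl.get_image('wrist');st()"
```

```text
t 9.55 tcp [566.7 125.1  95. ] yaw(y) 30.41 zax [-0.001 -0.002 -1.   ] F [ 1.81  0.77 -4.02] M [ 0.186 -0.577 -0.073] w 48.4 g 27.2 j6 1.142
t 9.6 tcp [566.7 125.1  95.1] yaw(y) 30.41 zax [-0.001 -0.001 -1.   ] F [ 2.97  1.57 -4.45] M [ 0.207 -0.537 -0.042] w 48.6 g 27.1 j6 1.142
t 9.65 tcp [566.6 125.1  95.1] yaw(y) 30.41 zax [-0.001 -0.001 -1.   ] F [ 2.66  1.45 -4.36] M [ 0.222 -0.648 -0.07 ] w 48.8 g 27.0 j6 1.142
t 9.7 tcp [566.6 125.2  95.2] yaw(y) 30.41 zax [-0.001 -0.001 -1.   ] F [ 1.84 -0.06 -4.46] M [ 0.092 -0.672  0.013] w 48.5 g 26.9 j6 1.142
```

Request:
apply_moves(offset=[[0,0,-0.03],[0,0,-0.02],[0,0,0],[0,0,0]], turn=[[0,0,0],[0,0,0],[0,0,0],[0,0,0]], jaw=[0.5,0.5,0.5,0.5])

```text
clock: 10.1
tcp_pos: [566.4, 125.7, 97.8]
tool_rot: [-1.56, -2.726, 0.001]
wrist_force: [1.9, 0.6, -5.1]
grip_width: 48.2
grasp_force: 26.7
```

```bash
python3 -c "
from h import *
st()
for i in range(2): ctrl.get_image('wrist');st()"
```

```text
t 10.1 tcp [566.4 125.7  97.8] yaw(y) 30.44 zax [-0.001 -0.    -1.   ] F [ 1.94  0.65 -5.12] M [ 0.189 -0.318 -0.058] w 48.2 g 26.7 j6 1.142
t 10.15 tcp [566.4 125.7  97.8] yaw(y) 30.44 zax [-0.001 -0.    -1.   ] F [ 1.51  0.02 -4.67] M [ 0.143 -0.3   -0.028] w 48.3 g 26.7 j6 1.142
t 10.2 tcp [566.3 125.7  97.8] yaw(y) 30.44 zax [-0.001 -0.    -1.   ] F [ 0.83  1.4  -4.71] M [ 0.198 -0.257 -0.044] w 48.5 g 26.7 j6 1.142
```

Request:
apply_moves(offset=[[0,0,-0.03],[0,0,-0.02],[0,0,0]], turn=[[0,0,0],[0,0,0],[0,0,0]], jaw=[0.5,0.5,0.5])

```text
clock: 10.5
tcp_pos: [566.4, 125.7, 100.1]
tool_rot: [-1.56, -2.726, 0.001]
wrist_force: [0.7, 0.0, -4.3]
grip_width: 48.2
grasp_force: 27.0
```

```bash
python3 -c "
from h import *
st()
for i in range(2): ctrl.get_image('wrist');st()"
```

```text
t 10.5 tcp [566.4 125.7 100.1] yaw(y) 30.44 zax [-0.001 -0.    -1.   ] F [ 0.73  0.03 -4.3 ] M [ 0.033 -0.066 -0.063] w 48.2 g 27.0 j6 1.142
t 10.55 tcp [566.5 125.7 100.1] yaw(y) 30.43 zax [-0.001 -0.    -1.   ] F [-0.23  0.82 -3.74] M [ 0.048 -0.073 -0.034] w 48.1 g 27.0 j6 1.142
t 10.6 tcp [566.5 125.7 100.1] yaw(y) 30.43 zax [-0.001 -0.    -1.   ] F [-0.26 -0.71 -4.36] M [ 0.095 -0.065 -0.051] w 48.4 g 27.1 j6 1.142
```

Request:
apply_moves(offset=[[0,0,-0.08],[0,0,-0.08],[0,0,-0.08],[0,0,0]], turn=[[0,0,0],[0,0,0],[0,0,0],[0,0,0]], jaw=[0.5,0.5,0.5,0.5])

```text
clock: 11.0
tcp_pos: [566.8, 125.5, 111.1]
tool_rot: [1.56, 2.726, -0.001]
wrist_force: [-1.7, -1.9, 1.1]
grip_width: 48.2
grasp_force: 27.9
```

```bash
python3 -c "
from h import *
st()
im=ctrl.get_image('wrist');P=pts(im);c=P[285:310,300:330].reshape(-1,3);print('captop',np.nanmedian(c,0))
cv2.imwrite('pics/w4.png',im['img'][150:400,160:480,::-1].repeat(2,0).repeat(2,1))
st()"
```

```text
t 11.0 tcp [566.8 125.5 111.1] yaw(y) 30.44 zax [ 0.    -0.001 -1.   ] F [-1.68 -1.92  1.09] M [-0.259  0.414  0.005] w 48.2 g 27.9 j6 1.142
captop [566.01919624 123.73330817 132.64685837]
t 11.05 tcp [566.8 125.5 111. ] yaw(y) 30.44 zax [ 0.001 -0.001 -1.   ] F [-1.68 -1.94  1.54] M [-0.272  0.599 -0.003] w 48.4 g 27.9 j6 1.142
```

The cap top is now at 132.6 mm, so the cap is rising with the tool without dragging. I keep lifting.

Request:
apply_moves(offset=[[0,0,-0.15],[0,0,-0.15],[0,0,-0.15],[0,0,-0.2],[0,0,-0.3],[0,0,-0.3],[0,0,-0.2],[0,0,0]], turn=[[0,0,0],[0,0,0],[0,0,0],[0,0,0],[0,0,0],[0,0,0],[0,0,0],[0,0,0]], jaw=[0.5,0.5,0.5,0.5,0.5,0.5,0.5,0.5])

```text
clock: 11.85
tcp_pos: [568.1, 125.9, 170.2]
tool_rot: [1.559, 2.724, 0.004]
wrist_force: [-0.4, 0.2, -0.2]
grip_width: 48.8
grasp_force: 27.4
```

```bash
python3 -c "
from h import *
s,M=st()
im=ctrl.get_image('wrist');P=pts(im);c=P[285:310,300:330].reshape(-1,3);print('captop',np.nanmedian(c,0))
d=np.array([517.2,-176.0,s['tcp_pos'][2]])-s['tcp_pos'];print('to tray',d,tool(d,M)/40)
cv2.imwrite('pics/w5.png',im['img'][...,::-1])"
```

```text
t 11.85 tcp [568.1 125.9 170.2] yaw(y) 30.44 zax [ 0.004  0.    -1.   ] F [-0.45  0.16 -0.17] M [-0.019 -0.035 -0.034] w 48.8 g 27.4 j6 1.142
captop [567.24920333 124.20849854 191.82347033]
to tray [ -50.93143726 -301.93866406    0.        ] [-5.863   -4.92175 -0.00875]
```

View pics/w5.png

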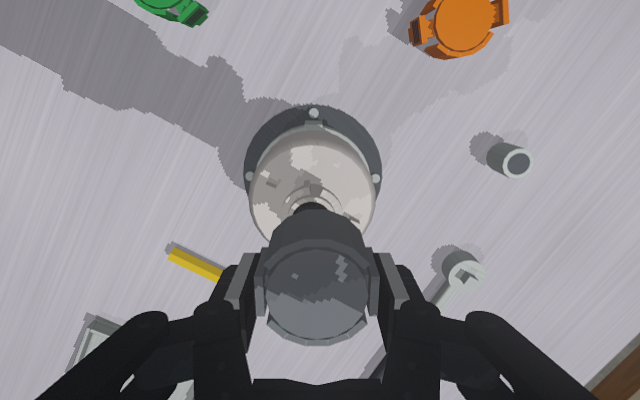

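The cap is clear of the neck, held upright between the pads at (316,290). Now I carry it to the tray.

Request:
apply_moves(offset=[[-0.4,-0.33,0],[-0.77,-0.65,0],[-0.83,-0.7,0],[-0.83,-0.7,0],[-0.83,-0.7,0],[-0.83,-0.7,0],[-0.77,-0.65,0],[-0.6,-0.49,0]], turn=[[0,0,0],[0,0,0],[0,0,0],[0,0,0],[0,0,0],[0,0,0],[0,0,0],[0,0,0]], jaw=[0.5,0.5,0.5,0.5,0.5,0.5,0.5,0.5])

```text
clock: 12.7
tcp_pos: [514.8, -178.2, 166.9]
tool_rot: [-1.562, -2.724, 0.001]
wrist_force: [0.2, -0.1, -2.2]
grip_width: 48.2
grasp_force: 27.4
```

Request:
apply_moves(offset=[[0,0,0.3],[0,0,0.6],[0,0,0.7],[0,0,0.7],[0,0,0.6],[0,0,0.4],[0,0,0.1],[0,0,0]], turn=[[0,0,0],[0,0,0],[0,0,0],[0,0,0],[0,0,0],[0,0,0],[0,0,0],[0,0,0]], jaw=[0.5,0.5,0.5,0.5,0.5,0.5,0.5,0.5])

```text
clock: 13.5
tcp_pos: [514.8, -174.9, 30.3]
tool_rot: [-1.558, -2.724, -0.0]
wrist_force: [-0.6, 0.2, -0.7]
grip_width: 48.4
grasp_force: 27.4
```

```bash
python3 -c "
from h import *
s,M=st()
im=ctrl.get_image('wrist');P=pts(im);c=P[285:310,300:330].reshape(-1,3);print('captop',np.nanmedian(c,0))"
```

```text
t 13.5 tcp [ 514.8 -174.9   30.3] yaw(y) 30.48 zax [-0.003  0.002 -1.   ] F [-0.65  0.18 -0.71] M [-0.061  0.023  0.003] w 48.4 g 27.4 j6 0.588
captop [ 514.15764036 -176.6618567    51.90374141]
```

Request:
apply_moves(offset=[[0,0,0.1],[0,0,0.1],[0,0,0.06],[0,0,0.03],[0,0,0.03],[0,0,0.02],[0,0,0],[0,0,0]], turn=[[0,0,0],[0,0,0],[0,0,0],[0,0,0],[0,0,0],[0,0,0],[0,0,0],[0,0,0]], jaw=[0.5,0.5,0.5,0.5,0.5,0.5,0.5,0.5])

```text
clock: 14.35
tcp_pos: [515.9, -176.0, 18.2]
tool_rot: [1.56, 2.727, 0.0]
wrist_force: [-0.2, 0.3, -0.5]
grip_width: 48.4
grasp_force: 27.4
```

```bash
python3 -c "
from h import *
s,M=st()
im=ctrl.get_image('wrist');P=pts(im);c=P[285:310,300:330].reshape(-1,3);print('captop',np.nanmedian(c,0))
st()"
```

```text
t 14.35 tcp [ 515.9 -176.    18.2] yaw(y) 30.43 zax [ 0. -0. -1.] F [-0.18  0.31 -0.54] M [-0.02   0.003 -0.038] w 48.4 g 27.4 j6 0.588
captop [ 515.18253099 -177.86661574   39.76967845]
t 14.4 tcp [ 515.9 -176.    18.2] yaw(y) 30.44 zax [ 0. -0. -1.] F [ 0.47 -0.55 -1.27] M [ 0.017 -0.002 -0.022] w 48.4 g 27.4 j6 0.588
```

Request:
apply_moves(offset=[[0,0,0.02],[0,0,0.02],[0,0,0.02],[0,0,0],[0,0,0]], turn=[[0,0,0],[0,0,0],[0,0,0],[0,0,0],[0,0,0]], jaw=[0.5,0.5,0.5,0.5,0.5])

```text
clock: 14.9
tcp_pos: [516.1, -176.1, 16.6]
tool_rot: [1.56, 2.726, -0.0]
wrist_force: [-2.5, -0.0, 6.6]
grip_width: 48.4
grasp_force: 29.1
```

```bash
python3 -c "
from h import *
s,M=st()
im=ctrl.get_image('wrist');P=pts(im);c=P[285:310,300:330].reshape(-1,3);print('captop',np.nanmedian(c,0))
st()"
```

```text
t 14.9 tcp [ 516.1 -176.1   16.6] yaw(y) 30.44 zax [ 0.001 -0.    -1.   ] F [-2.55 -0.04  6.6 ] M [0.193 0.527 0.024] w 48.4 g 29.1 j6 0.588
captop [ 515.24543311 -177.84083888   38.30997449]
t 14.95 tcp [ 516.1 -176.1   16.6] yaw(y) 30.44 zax [ 0.001 -0.    -1.   ] F [-2.68  0.65  4.42] M [ 0.253  0.45  -0.021] w 48.3 g 29.1 j6 0.588
```

The cap is down with about 5 N on the tray floor. I open the jaws and retreat.

Request:
apply_moves(offset=[[0,0,0],[0,0,0],[0,0,0],[0,0,0],[0,0,0],[0,0,0],[0,0,0],[0,0,0]], turn=[[0,0,0],[0,0,0],[0,0,0],[0,0,0],[0,0,0],[0,0,0],[0,0,0],[0,0,0]], jaw=[0.65,0.7,0.75,0.8,0.85,0.9,0.95,0.95])

```text
clock: 15.75
tcp_pos: [515.9, -176.0, 15.8]
tool_rot: [1.56, 2.727, 0.0]
wrist_force: [0.6, -0.7, 0.0]
grip_width: 80.9
grasp_force: 0.0
```

Request:
apply_moves(offset=[[0,0,-0.1],[0,0,-0.3],[0,0,-0.7],[0,0,-0.9],[0,0,-0.9],[0,0,-0.6],[0,0,0],[0,0,0]], turn=[[0,0,0],[0,0,0],[0,0,0],[0,0,0],[0,0,0],[0,0,0],[0,0,0],[0,0,0]], jaw=[0.95,0.95,0.95,0.95,0.95,0.95,0.95,0.95])

```text
clock: 16.55
tcp_pos: [516.6, -176.3, 157.2]
tool_rot: [1.559, 2.724, 0.0]
wrist_force: [-0.4, 0.3, -0.3]
grip_width: 81.1
grasp_force: 0.0
```

```bash
python3 -c "
from h import *
s,M=st()
im=ctrl.get_image('wrist');P=pts(im);z=P[...,2];k=(z>30)&(z<50)&(np.hypot(P[...,0]-516,P[...,1]+177)<40)
q=P[k];print('cap',k.sum(),np.median(z[k]),np.percentile(z[k],[5,95]),cv2.minEnclosingCircle(q[:,:2].astype(np.float32)))
cv2.imwrite('pics/end.png',im['img'][...,::-1])"
```

```text
t 16.55 tcp [ 516.6 -176.3  157.2] yaw(y) 30.44 zax [ 0.003 -0.001 -1.   ] F [-0.37  0.34 -0.27] M [0.038 0.061 0.   ] w 81.1 g 0.0 j6 0.588
cap 3350 38.00806946518881 [32.24734929 39.31043824] ((515.0048828125, -176.81167602539062), 32.07310104370117)
```

View pics/end.png

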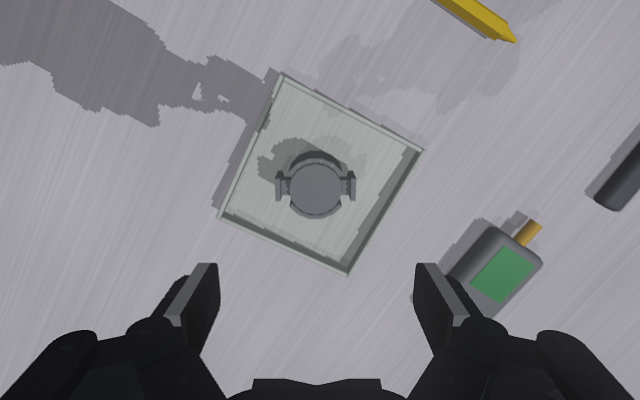

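The cap stands upright mid-tray at (315,188) with both tabs sprung out, and its top is 38 mm above the counter. I hand the job in.

```bash
python3 -c "
from h import *
print(ctrl.sign_off())"
```

```text
the job is handed in; nothing more can be done
None
```

The cap was turned about 46–47° to its stop, eased back and lifted off; it now stands upright in the tray with both tabs out, and the job was handed in at about 17 s (no verdict was returned).

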